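Stand the fallen sauce bottle back in its nook

ROBOT

A 6-joint arm with a two-finger parallel gripper is mounted at the origin on the work surface. World frame = base frame: x ahead of the robot, y to its left, z up, the work surface at z = 0. Lengths are in mm, angles in rad, forces in N, time in s.
With the tool pointing down it reaches from about 350 to 775 mm from the base axis. Payload 7.3 kg.
Tool frame: the origin (TCP) lies at the very end of the fingers, on their centre line; the grasp point (between the pads) lies 19 mm behind it; x points along the fingers, z is the direction in which the jaws open and shut, and the axes are right-handed (so a half turn about x gives the same grasp; the last joint's range is limited). The gripper opens to 92 mm and grips with 3 to 60 N. Pads are 19 mm wide; open, the fingers measure 130 mm over their backs; the gripper's body (75 mm by 190 mm) begins 47 mm behind the grasp point.
Start: joints at [-1.285, 0.342, 1.524, -0, 1.275, -0.146], TCP at [219.74, -476.822, 226.741] pointing down, gripper open.
Joint ranges: [-2.53, 2.53], [-0.77, 2.02], [0.04, 2.7], [-1, 4.14], [0.28, 2.66], [-3.11, 3.11]. Speed limits (rad/s): [2.57, 2.57, 3.14, 3.14, 3.14, 3.14].

INTERFACE

Orientations are given as [roll, pitch, yaw] about the fixed x, y, z axes, in that order (R = Rz(yaw) Ry(pitch) Rx(roll)).
In Python, from plant import * gives the robot as it stands.
- The arm moves only by the tool carry_out, never from a script. Its argument "rows" is a list of rows, each a list of 4 numbers: the shift along the world's x, y, z in mm, then the turn about the world's z in degrees. In form: [[x, y, z, twist], ...]. A call has 1 to 20 rows; each row is the pose to reach, as a shift and turn from the pose measured when the call began; what a row does not reach only later rows make up. A row lasts 1/12 s, in which the tool goes at most 41.7 mm and 7.16 degrees, less where a joint would pass 70% of its speed; a pose out of reach is approached as far as the arm can. A call with a gripper value outside its range is refused whole. "hand" is the finger opening in mm, from 0 to 91.8, set as the call begins (left out, the last holds). The fingers move at their own pace and stop on an object; the grip force is fixed at half the most. Time passes only in rows, so rows that repeat a pose let the fingers close. It gives the time, the measured TCP pose, the force and the opening at its end, in the units of the state.
- get_obs(): the state, without advancing time (a new reading comes with each control period).
- capture(name): name is "scene" or "top" or "wrist"; returns the picture (384x512x3 uint8, red, green, blue); there is no depth.
- camera_info(name): a dict with "camera_matrix" (3x3 intrinsics, pixels), "pose" (4x4, takes a point from camera to world coordinates); the wrist camera has in their place "mount" (4x4, takes a point from camera to tool coordinates, whose origin is the TCP and whose axes are the tool frame's). Camera axes: x right, y down, z forward; pixel columns grow to the right and rows downward; lengths in mm; the calibration is good to about 2 mm. A picture is of the moment at which its call begins: read the wrist's pose just before it. camera_info takes no time and is no camera call.
- close_job(): hands the job in, once; it reports no verdict.
The state is a dict: "time": time; "joint_positions": joint angles; "dq": joint speeds; "tau": joint torques, N m; "tool_pos": TCP position; "tcp_rot": TCP orientation; "contact_force": force on the tool from outside, world axes, zero at the start; "moment": the same for the moment, N m; "grip_width": finger opening in mm.
Only numpy, scipy, OpenCV 4.12 (cv2) and the standard library are available. Lean on these libraries where they do the work, as an engineer would, in place of code of your own. Each camera call takes 0.05 s, during which the arm holds its last target. There are 200 camera calls.

TASK

The sauce bottle has been knocked over. Stand it upright on the table in the nook between the stoneware jar and the steel pot, on the robot's side of them, snug so that it touches both and cannot be knocked over again. Do not shove the jar or the pot out of place, and leave the small bowl and the wooden mould where they are.

Things in the scene. Friction and masses are not known exactly. Their poses are not given: they have to be found in the camera images.
- bottle: nearly empty amber sauce bottle, about 0.2 kg, starts on its side, cap end roughly towards the robot. Body 56 mm diameter up to 115 mm from the foot, shoulder 115 to 138 mm, neck 28 mm diameter 138 to 180 mm, black cap 33 mm diameter 180 to 202 mm. Origin: on its axis, 85 mm from the foot's underside; z axis runs along the bottle to the cap (up when it stands).
- bottle_neck (a point): point on the bottle's axis in the middle of its neck, 157 mm from the foot; axes as the bottle's.
- bottle_foot (a point): centre of the underside of the bottle's foot; axes as the bottle's.
- jar: round lidded jar of brown stoneware, loose and heavy (about 1.5 kg), straight side 110 mm in diameter up to 70 mm, small lid knob 28 mm in diameter up to 90 mm. Origin: centre of its underside, z up.
- pot: round open pot of plain steel, loose and heavy (about 1.3 kg), straight side 130 mm in outer diameter, 80 mm high, no handles. Origin: centre of its underside, z up. Jar and pot stand side by side, 20 to 36 mm between their walls, too narrow for the bottle to pass; either may be on the left.
- tray: dark sheet pan with brown blocks, fixed, 220 by 180 mm, 31 mm high, beyond jar and pot. Origin: on the table midway between jar and pot as they stand at the start; its x axis points from there away from the robot to the pan, whose middle lies 220 mm along it; its y axis runs along the line from one vessel to the other.
- bowl: small empty steel bowl, loose, 90 mm across the rim, 40 mm high; a bystander. Origin: centre of its underside.
- mould: small open wooden mould, loose, 80 by 60 mm, 40 mm high; a bystander. Origin: centre of its underside.

How it is judged (in metres and radians):
At the end, for the whole second after the job is handed in: Bottle upright (within 0.05 rad), at rest on the table, on the robot's side of jar and pot (15 mm or more short of the line between them), at most 2.5 mm from the wall of each; jar and pot upright and within 12 mm, bowl and mould within 20 mm, of where they started (angle between each of bottle, jar, pot's own z axis and vertical below 0.05 rad and height (world z) of bottle_foot below 0.004 m and horizontal distance between bottle_foot and jar below 0.0855 m and horizontal distance between bottle_foot and pot below 0.0955 m and x of bottle_foot in the frame of tray below -0.015 m and linear speed of bottle below 0.01 m/s and distance of each of jar, pot from where it was at the start of the episode below 0.012 m and distance of each of bowl, mould from where it was at the start of the episode below 0.02 m); the robot touches nothing.
It fails at once if the jar or the pot is shoved more than 12 mm out of place (distance of any of jar, pot from where it was at the start of the episode above 0.012 m).
It fails at once if the small bowl or the wooden mould is moved more than 20 mm (distance of any of bowl, mould from where it was at the start of the episode above 0.02 m).
It also fails if it takes over 64 s, if anything falls off the work surface, if the arm or the gripper's body presses on something with over 40 N, if the wrist force passes 120 N, or if a joint passes its speed limit or range.

## Working session

There is one attempt and no reset: what is moved stays moved. The work goes in short steps, Python scripts to look and compute and a tool call to move; the robot and the scene stay as the last step left them, time stands still between calls to the robot, and variables do not carry over. Pictures are saved under pics/ and viewed, about 8 in all and at most 12, crops included, and the job is handed in when it is done.

Besides the shell and the picture viewer there is one more tool, called after "Call:" as name(argument=value, ...) on one line, values as JSON. carry_out: Moves the arm, as the interface text tells. Its arguments: {"type":"object","properties":{"rows":{"type":"array"},"hand":{"type":"number"}},"required":["rows"]}

```bash
ls; mkdir -p pics; python3 - <<'E'
from plant import *
import cv2, numpy as np
np.set_printoptions(precision=3,suppress=True)
o=get_obs(); print(o)
for n in("scene","top","wrist"):
    print(n,camera_info(n))
a=capture("scene");b=capture("top")
cv2.imwrite("pics/scene0.png",a[...,::-1]);cv2.imwrite("pics/top0.png",cv2.resize(b,(800,600),interpolation=cv2.INTER_CUBIC)[...,::-1])
E
```

```text
pics
{'time': 0.0, 'joint_positions': array([-1.285,  0.343,  1.525, -0.   ,  1.275, -0.146]), 'dq': array([-0.002,  0.   , -0.   , -0.001,  0.001,  0.002]), 'tau': array([ -0.001, -43.124, -24.421,   0.072,   0.056,  -0.   ]), 'tool_pos': array([ 219.612, -476.388,  226.027]), 'tcp_rot': array([2.998, 1.569, 1.859]), 'contact_force': array([-0.475, -0.55 ,  0.304]), 'moment': array([ 0.   , -0.002, -0.015]), 'grip_width': 91.79058955434222}
scene {'camera_matrix': array([[411.336,   0.   , 254.893],
       [  0.   , 411.336, 198.072],
       [  0.   ,   0.   ,   1.   ]]), 'pose': array([[  -0.435,    0.603,   -0.669, 1223.511],
       [   0.9  ,    0.275,   -0.337,  272.066],
       [  -0.019,   -0.749,   -0.663,  608.691],
       [   0.   ,    0.   ,    0.   ,    1.   ]])}
top {'camera_matrix': array([[479.218,   0.   , 257.767],
       [  0.   , 479.218, 183.596],
       [  0.   ,   0.   ,   1.   ]]), 'pose': array([[   0.019,   -0.992,    0.128,  554.394],
       [  -1.   ,   -0.02 ,   -0.005,   27.983],
       [   0.007,   -0.128,   -0.992, 1054.361],
       [   0.   ,    0.   ,    0.   ,    1.   ]])}
wrist {'camera_matrix': array([[265.709,   0.   , 254.635],
       [  0.   , 265.709, 192.74 ],
       [  0.   ,   0.   ,   1.   ]]), 'mount': array([[  -0.   ,   -0.266,    0.964, -158.616],
       [   0.   ,   -0.964,   -0.266,   70.9  ],
       [   1.   ,    0.   ,    0.   ,   -0.719],
       [   0.   ,    0.   ,    0.   ,    1.   ]])}
```

View pics/top0.png

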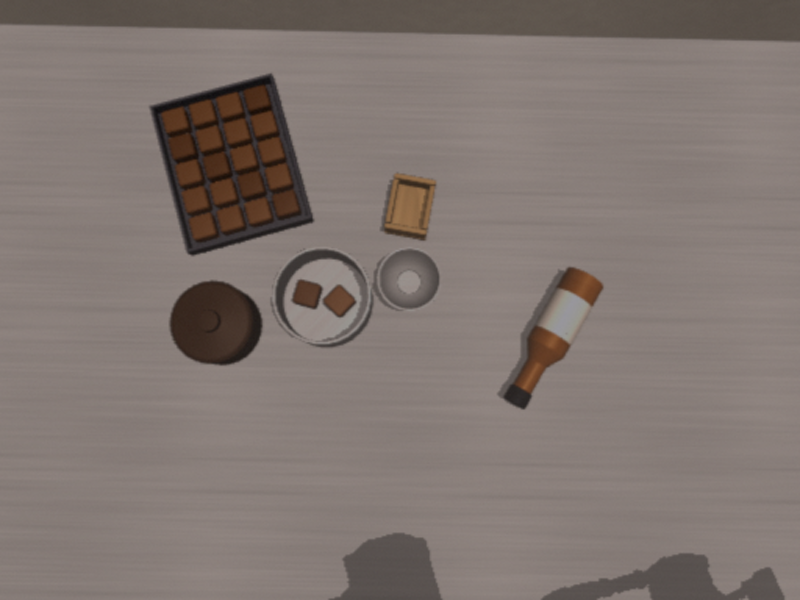

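View pics/scene0.png

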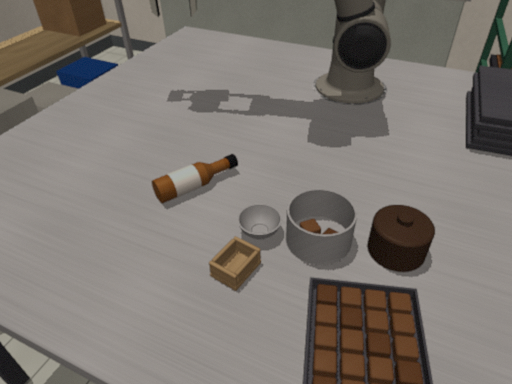

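The top view (800x600) shows the jar at about (210,320), the pot rim centred near (322,297), and the bowl at (409,280). The bottle's foot end is at about (585,281) and its cap end at (516,399). The scene view confirms this, and the bottle is clear of everything.

```bash
cat > h.py <<'E'
from plant import *
import cv2, numpy as np
from scipy.spatial.transform import Rotation as R
np.set_printoptions(precision=2,suppress=True)
def tool():
    o=get_obs(); T=np.eye(4); T[:3,:3]=R.from_euler('xyz',o['tcp_rot']).as_matrix(); T[:3,3]=o['tool_pos']; return T
def campose(n,T=None):
    c=camera_info(n); return c['camera_matrix'], (T@c['mount'] if n=='wrist' else c['pose'])
def ray(n,uv,z,T=None):   # pixels (native) -> world points at height z
    K,P=campose(n,T); uv=np.atleast_2d(np.asarray(uv,float))
    d=(P[:3,:3]@np.linalg.inv(K)@np.c_[uv,np.ones(len(uv))].T).T
    return P[:3,3]+d*((z-P[2,3])/d[:,2])[:,None]
def proj(n,X,T=None):
    K,P=campose(n,T); X=np.atleast_2d(X); c=(X-P[:3,3])@P[:3,:3]; q=c@K.T; return q[:,:2]/q[:,2:]
E
python3 - <<'E'
from h import *
s=1.5625
f=lambda u,v,z:ray("top",[(u/s,v/s)],z)[0]
print("knob",f(209,320,90)); 
P=f(322,297,80);print("pot",P)
for u,v in((273,297),(372,297),(322,248),(322,346)):print(np.linalg.norm(f(u,v,80)-P))
c=f(518,397,33);e=f(583,283,33);print("cap",c,"foot",e,np.linalg.norm(c-e),"yaw",np.degrees(np.arctan2(*(c-e)[1::-1])))
print("bowl",f(409,279,40)); T=tool();print(T)
E
```

```text
knob [630.55 272.08  90.  ]
pot [664.36 128.6   80.  ]
64.04563667021112
65.41665687969734
65.09359157327307
64.00987169264664
cap [ 538.92 -135.58   33.  ] foot [ 696.15 -225.41   33.  ] 181.08136107126674 yaw 150.25854236940572
bowl [695.98  14.65  40.  ]
[[  -0.      0.91    0.42  219.63]
 [   0.      0.42   -0.91 -476.47]
 [  -1.      0.     -0.    226.12]
 [   0.      0.      0.      1.  ]]
```

Call:
carry_out(rows=[[344,326,-40,125.5],[344,326,-40,125.5],[344,326,-40,125.5],[344,326,-40,125.5],[344,326,-40,125.5],[344,326,-40,125.5],[344,326,-40,125.5],[344,326,-40,125.5],[344,326,-40,125.5],[344,326,-40,125.5],[344,326,-40,125.5],[344,326,-40,125.5],[344,326,-40,125.5],[344,326,-40,125.5],[344,326,-40,125.5],[344,326,-40,125.5],[344,326,-40,125.5],[344,326,-40,125.5],[344,326,-40,125.5],[344,326,-40,125.5]], hand=60)

```text
time: 1.77
tool_pos: [563.4, -150.4, 185.7]
tcp_rot: [2.527, 1.569, -2.707]
contact_force: [-0.1, -0.5, 0.4]
grip_width: 60.0
```

```bash
python3 - <<'E'
from h import *
o=get_obs();T=tool();print(o['time'],o['joint_positions'],o['dq'],o['contact_force']);print(T)
a=capture("wrist");np.save("w1.npy",T)
cv2.imwrite("pics/w1.png",cv2.resize(a,(800,600),interpolation=cv2.INTER_CUBIC)[...,::-1])
E
```

```text
1.7667 [-0.39  0.48  1.42 -0.    1.24 -1.44] [ 0.   -0.   -0.    0.   -0.    0.01] [-0.05 -0.49  0.43]
[[  -0.     -0.87    0.5   563.44]
 [  -0.      0.5     0.87 -150.37]
 [  -1.      0.     -0.    185.74]
 [   0.      0.      0.      1.  ]]
```

View pics/w1.png

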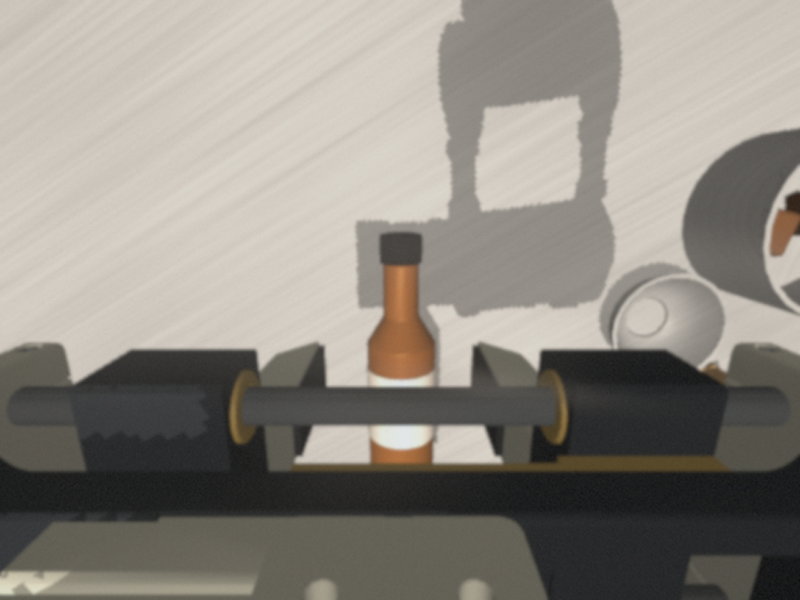

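The wrist view shows the bottle lined up with the jaws: cap end at (401,234), cap/neck edge at (401,265) and shoulder top at about (401,318).

```bash
python3 - <<'E'
from h import *
T=np.load("w1.npy");s=1.5625
tip=ray("wrist",[(401/s,234/s)],28,T)[0]
for n,(u,v),z in(("tip",(401,234),28),("tiptop",(401,234),44),("capedge",(401,265),44),("neckroot",(401,318),42),("body",(401,440),56)):
    w=ray("wrist",[(u/s,v/s)],z,T)[0]; print(n,w,np.linalg.inv(T)@np.r_[w,1])
E
```

```text
tip [ 531.32 -129.7    28.  ] [157.77  37.98   2.14   1.  ]
tiptop [ 529.8  -128.92   44.  ] [141.77  39.71   2.04   1.  ]
capedge [ 549.38 -140.12   44.  ] [141.75  17.16   2.08   1.  ]
neckroot [ 585.27 -160.63   42.  ] [143.71 -24.19   2.18   1.  ]
body [ 669.37 -208.81   56.  ] [ 129.61 -121.09    2.3     1.  ]
```

Call:
carry_out(rows=[[-1.5,3,-40,0],[-1.5,3,-80,0],[-1.5,3,-115,0],[-1.5,3,-140,0],[-1.5,3,-155,0],[-1.5,3,-165,0],[-1.5,3,-172,0],[-1.5,3,-176,0],[-1.5,3,-176,0],[-1.5,3,-176,0]])

```text
time: 2.65
tool_pos: [562.6, -147.7, 10.7]
tcp_rot: [-2.626, 1.569, -1.577]
contact_force: [-1.2, -0.2, 0.7]
grip_width: 60.2
```

Call:
carry_out(rows=[[0,0,0,0],[0,0,0,0],[0,0,0,0],[0,0,0,0],[0,0,0,0],[0,0,0,0],[0,0,0,0],[0,0,0,0]], hand=0)

```text
time: 3.32
tool_pos: [562.6, -147.6, 10.8]
tcp_rot: [-2.553, 1.569, -1.505]
contact_force: [-0.1, -0.3, 1.6]
grip_width: 27.5
```

Call:
carry_out(rows=[[3,-2,14,0],[6.4,-3.7,28.4,0],[11,-6.5,42,0],[17,-9.7,55,0],[24,-13.5,68,0],[31.4,-18,79,0],[40,-23,90,0],[49.3,-28.2,100,0],[49.3,-28.2,100,0],[49.3,-28.2,100,0]])

```text
time: 4.15
tool_pos: [611.6, -175.8, 110.2]
tcp_rot: [3.14, 1.57, -2.095]
contact_force: [-0.8, -0.5, -3.5]
grip_width: 27.4
```

```bash
python3 - <<'E'
from h import *
o=get_obs();print(o['contact_force'],o['moment'])
a=capture("scene")[120:260,80:280];b=capture("top")[120:330,260:480]
a=cv2.resize(a,None,fx=2,fy=2,interpolation=cv2.INTER_CUBIC);b=cv2.resize(b,None,fx=1.7,fy=1.7,interpolation=cv2.INTER_CUBIC)
H=max(a.shape[0],b.shape[0]);p=lambda i:np.pad(i,((0,H-i.shape[0]),(0,0),(0,0)))
cv2.imwrite("pics/l1.png",np.hstack([p(a),p(b)])[...,::-1])
E
```

```text
[-0.78 -0.47 -3.49] [0.18 0.01 0.03]
```

View pics/l1.png

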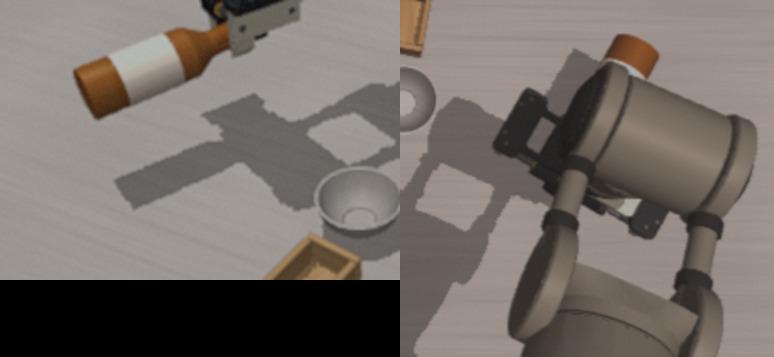

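The pads hold the bottle rigidly level: it did not swing, and all of it is off the table. I'll put it down and grip only the last ~7 mm of the cap. The contact line is shorter there and the gravity lever longer, so it should pivot.

Call:
carry_out(rows=[[0,0,-30,0],[0,0,-60,0],[0,0,-80,0],[0,0,-90,0],[0,0,-96,0],[0,0,-99,0],[0,0,-99,0],[0,0,-99,0]])

```text
time: 4.92
tool_pos: [611.4, -175.4, 11.8]
tcp_rot: [-3.056, 1.57, -2.007]
contact_force: [-1.5, 1.6, -0.3]
grip_width: 27.2
```

Call:
carry_out(rows=[[0,0,0,0],[0,0,0,0],[0,0,0,0],[0,0,0,0],[-8,4.6,0,0],[-18,10.3,0,0],[-28,16,0,0],[-33.4,19.1,0,0],[-33.4,19.1,0,0],[-33.4,19.1,0,0],[-33.4,19.1,0,0]], hand=60)

```text
time: 5.83
tool_pos: [578.8, -156.7, 12.0]
tcp_rot: [-2.271, 1.569, -1.222]
contact_force: [-0.1, -0.9, -0.6]
grip_width: 60.2
```

```bash
python3 - <<'E'
from h import *
T=tool();print(T[:3,3]);a=capture("wrist")
print(proj("wrist",T[:3,3],T))
cv2.imwrite("pics/w2.png",cv2.resize(a[150:330,130:380],None,fx=3,fy=3,interpolation=cv2.INTER_CUBIC)[...,::-1])
E
```

```text
[ 578.77 -156.74   12.04]
[[254.72 235.29]]
```

View pics/w2.png

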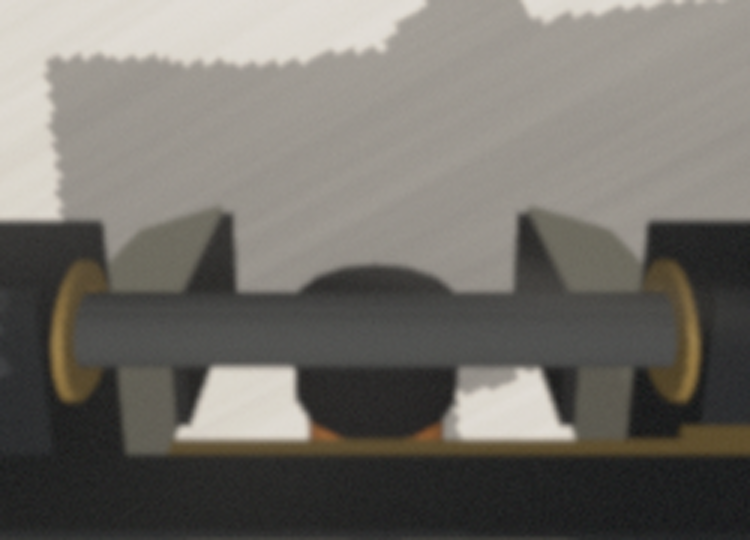

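```bash
python3 - <<'E'
from h import *
T=tool()
w=ray("wrist",[(255,238.3)],11.5,T)[0];print(np.linalg.inv(T)@np.r_[w,1])
E
```

```text
[ 0.45 -2.33  0.18  1.  ]
```

Overlap is about 7 mm, as planned. Next I grip and lift briskly.

Call:
carry_out(rows=[[0,0,0,0],[0,0,0,0],[0,0,0,0],[0,0,0,0],[0,0,0,0],[0,0,0,0],[0,0,0,0],[0,0,40,0],[0,0,80,0],[0,0,120,0],[0,0,150,0],[0,0,175,0],[0,0,195,0],[0,0,205,0],[0,0,210,0],[0,0,210,0],[0,0,210,0],[0,0,210,0]], hand=0)

```text
time: 7.38
tool_pos: [578.0, -156.4, 220.0]
tcp_rot: [2.177, 1.568, -3.058]
contact_force: [0.8, -0.7, -3.2]
grip_width: 32.4
```

```bash
cat > v.py <<'E'
from h import *
import sys
o=get_obs();print(o['time'],o['tool_pos'],o['contact_force'],o['moment'],o['joint_positions'])
a=capture("scene")[60:300,60:460]
cv2.imwrite(sys.argv[1],cv2.resize(a,None,fx=2,fy=2,interpolation=cv2.INTER_CUBIC)[...,::-1])
E
python3 v.py pics/l2.png
```

```text
7.3833 [ 578.02 -156.45  220.05] [ 0.76 -0.69 -3.19] [ 0.11 -0.06  0.09] [-0.39  0.49  1.32 -0.    1.34 -1.44]
```

View pics/l2.png

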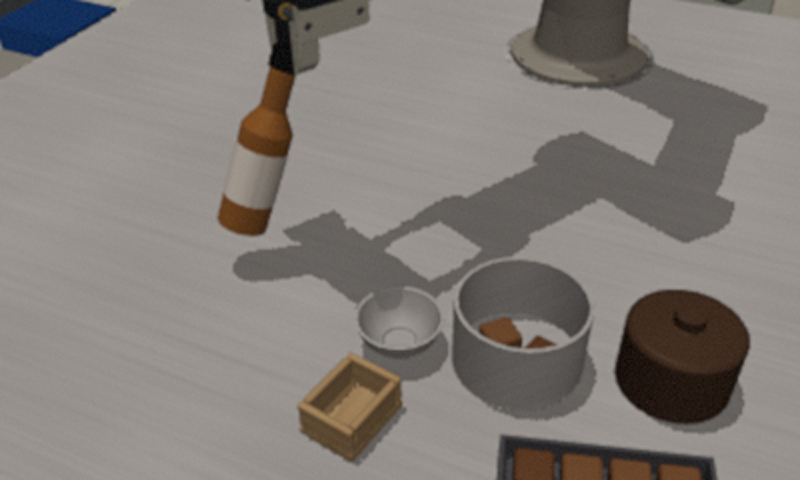

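```bash
python3 - <<'E'
from h import *
g=tool()[:3,3]+[0,0,19]
print(proj("scene",g))
for t in range(45,91,5):
    c,s=np.cos(np.radians(t)),np.sin(np.radians(t)); d=np.array([.868*c,-.496*c,-s])
    q=proj("scene",[g+d*199,g+d*115,g+d*61]); print(t,(q-60)*2)
E
```

```text
[[205.75  82.56]]
45 [[186.67 208.13]
 [229.85 140.98]
 [258.42  96.55]]
50 [[199.91 212.77]
 [237.3  144.32]
 [262.3   98.56]]
55 [[213.42 216.1 ]
 [245.02 146.89]
 [266.36 100.16]]
60 [[227.1  218.14]
 [252.95 148.68]
 [270.57 101.34]]
65 [[240.86 218.93]
 [261.03 149.69]
 [274.9  102.09]]
70 [[254.63 218.51]
 [269.21 149.94]
 [279.31 102.42]]
75 [[268.33 216.94]
 [277.43 149.45]
 [283.78 102.32]]
80 [[281.89 214.25]
 [285.64 148.23]
 [288.27 101.81]]
85 [[295.25 210.5 ]
 [293.79 146.3 ]
 [292.76 100.89]]
90 [[308.37 205.72]
 [301.85 143.69]
 [297.22  99.57]]
```

The lift worked: the bottle swung to about 66° from horizontal, foot hanging at crop (243,222). I'll set the foot edge down and walk the cap over the foot to finish the rotation.

Call:
carry_out(rows=[[0,0,-20,0],[0,0,-36,0],[0,0,-43,0],[0,0,-46,0],[0,0,-48,0],[0,0,-48,0],[0,0,-48,0]])

```text
time: 8.02
tool_pos: [579.3, -156.7, 176.5]
tcp_rot: [-1.718, 1.567, -0.669]
contact_force: [-5.9, 3.1, 22.8]
grip_width: 31.9
```

Call:
carry_out(rows=[[8,-5,1,0],[17,-10,2,0],[26,-15,3,0],[35,-20,3.5,0]])

```text
time: 8.35
tool_pos: [614.5, -176.8, 179.7]
tcp_rot: [-1.787, 1.568, -0.738]
contact_force: [0.5, -1.0, -2.5]
grip_width: 31.7
```

Call:
carry_out(rows=[[9,-5,0,0],[18,-10,0,0],[26,-15,0,0],[33,-19,-0.5,0],[36,-21,-1,0],[36,-21,-1,0]])

```text
time: 8.85
tool_pos: [650.7, -198.0, 178.3]
tcp_rot: [-1.823, 1.568, -0.774]
contact_force: [-0.3, 0.2, 0.5]
grip_width: 32.0
```

```bash
python3 v.py pics/l3.png
```

```text
8.85 [ 650.75 -198.03  178.31] [-0.33  0.22  0.53] [0.21 0.09 0.02] [-0.41  0.67  1.11 -0.    1.36 -1.46]
```

View pics/l3.png

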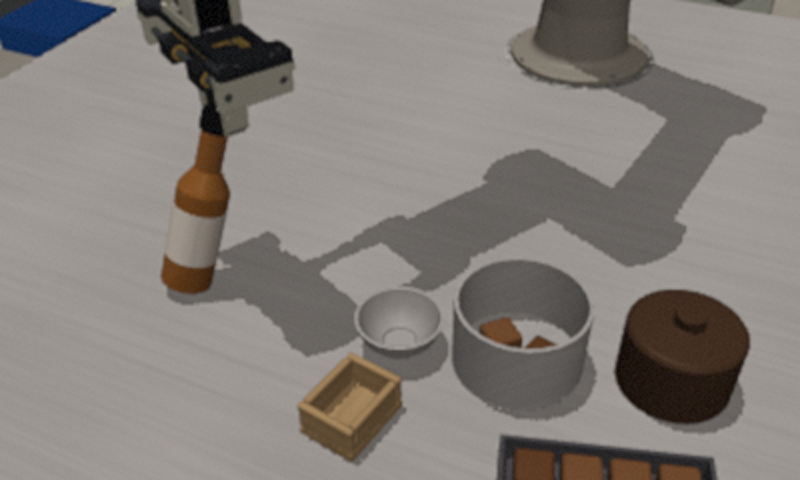

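```bash
cat > tilt.py <<'E'
from h import *
g=tool()[:3,3]+[0,0,19]
for t in range(65,96,5):
    c,s=np.cos(np.radians(t)),np.sin(np.radians(t)); d=np.array([.868*c,-.496*c,-s])
    q=proj("scene",[g+d*199,g+d*115,g+d*61]); print(t,((q-60)*2).ravel(), g+d*199)
E
python3 tilt.py
```

```text
65 [177.77 276.63 195.48 209.25 207.66 162.91] [ 723.33 -239.44   16.95]
70 [192.4  275.52 204.19 209.07 212.37 162.99] [ 709.41 -231.49   10.3 ]
75 [206.89 273.29 212.92 208.17 217.13 162.67] [ 695.04 -223.28    5.08]
80 [221.18 270.01 221.59 206.58 221.89 161.95] [ 680.33 -214.87    1.32]
85 [235.2  265.72 230.17 204.31 226.62 160.84] [ 665.39 -206.33   -0.94]
90 [248.89 260.47 238.6  201.39 231.29 159.34] [ 650.33 -197.73   -1.7 ]
95 [262.2  254.29 246.84 197.84 235.87 157.48] [ 635.28 -189.13   -0.94]
```

Tilt is now about 70° from horizontal, because the foot lost contact during the arc. I'll repeat with steady downward pressure.

Call:
carry_out(rows=[[0,0,-3,0],[0,0,-4,0],[4,-2,-4,0],[8,-4.5,-3.5,0],[12,-7,-3,0],[16,-9,-2.5,0],[20,-11.5,-2,0]])

```text
time: 9.48
tool_pos: [671.5, -209.4, 181.0]
tcp_rot: [-1.568, 1.562, -0.519]
contact_force: [-1.8, 2.5, 15.7]
grip_width: 32.3
```

```bash
python3 tilt.py; python3 v.py pics/l4.png
```

```text
65 [156.56 283.62 173.63 215.59 185.38 168.75] [ 744.47 -251.16   19.6 ]
70 [171.65 282.41 182.63 215.36 190.26 168.82] [ 730.55 -243.2    12.96]
75 [186.57 280.08 191.62 214.41 195.16 168.47] [ 716.17 -234.99    7.74]
80 [201.25 276.68 200.55 212.75 200.06 167.72] [ 701.46 -226.58    3.98]
85 [215.63 272.27 209.37 210.41 204.93 166.57] [ 686.52 -218.04    1.71]
90 [229.66 266.9  218.02 207.42 209.72 165.04] [ 671.47 -209.44    0.96]
95 [243.28 260.6  226.46 203.8  214.42 163.14] [ 656.41 -200.84    1.71]
9.4833 [ 671.47 -209.44  180.96] [-1.76  2.48 15.68] [ 0.32  0.4  -0.05] [-0.41  0.71  1.03 -0.    1.4  -1.46]
```

View pics/l4.png

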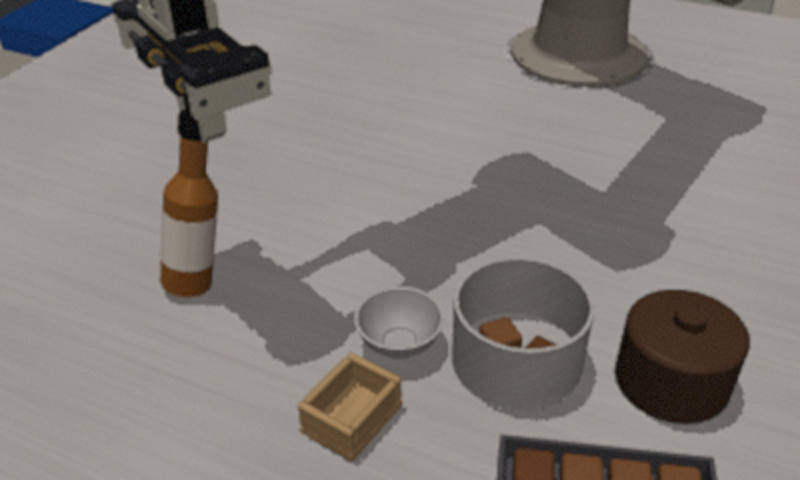

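Call:
carry_out(rows=[[4,-2,-2,0],[9,-5,-2,0],[14,-8,-2,0],[19,-11,-2,0],[24,-13.5,-2,0],[29,-16.5,-2,0],[34,-19.5,-2.5,0],[38,-21.5,-3,0],[38,-21.5,-3,0]])

```text
time: 10.28
tool_pos: [711.2, -232.5, 180.2]
tcp_rot: [-1.573, 1.556, -0.524]
contact_force: [-0.9, -0.3, 8.8]
grip_width: 32.4
```

```bash
python3 tilt.py; python3 v.py pics/l5.png
```

```text
65 [115.68 300.95 131.37 232.17 142.19 184.74] [ 784.15 -274.19   18.87]
70 [131.6  299.49 140.89 231.81 147.35 184.74] [ 770.23 -266.24   12.22]
75 [147.29 296.91 150.37 230.72 152.53 184.33] [ 755.86 -258.03    7.  ]
80 [162.68 293.27 159.76 228.92 157.7  183.5 ] [ 741.14 -249.62    3.25]
85 [177.72 288.62 169.   226.44 162.81 182.28] [ 726.2  -241.08    0.98]
90 [192.35 283.   178.04 223.3  167.83 180.67] [ 711.15 -232.48    0.22]
95 [206.51 276.46 186.84 219.53 172.73 178.68] [ 696.1  -223.88    0.98]
10.2833 [ 711.15 -232.48  180.22] [-0.86 -0.32  8.82] [-0.05  0.16 -0.  ] [-0.42  0.8   0.84 -0.    1.48 -1.47]
```

View pics/l5.png

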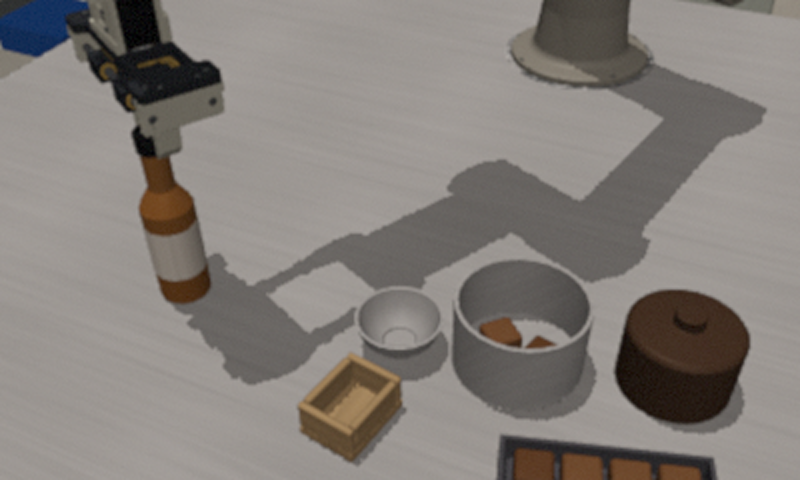

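The bottle is near upright: foot at crop (186,288), so about 87°. Releasing it now lets it settle flat on its foot.

Call:
carry_out(rows=[[0,0,0,0],[0,0,0,0],[0,0,0,0],[0,0,0,0],[0,0,0,0],[0,0,0,0],[0,0,0,0],[0,0,0,0]], hand=60)

```text
time: 11.0
tool_pos: [710.9, -232.3, 180.1]
tcp_rot: [-1.576, 1.557, -0.528]
contact_force: [-0.0, 0.4, 0.0]
grip_width: 60.1
```

```bash
cat > fit.py <<'E'
from h import *
from scipy.optimize import least_squares
def sil(n,x,y,tx=0,ty=0,foot=0,T=None):
    # projected axis pixels at several heights
    d=np.array([tx,ty,1.]);d/=np.linalg.norm(d)
    return [proj(n,np.array([x,y,foot])+d*h,T)[0] for h in(0,50,115,160)]
def mask(n):
    im=capture(n); hsv=cv2.cvtColor(im,cv2.COLOR_RGB2HSV); return im,hsv
if __name__=="__main__":
    im,h=mask("scene")
    m=cv2.inRange(h,(5,140,50),(16,255,255)); nb,l,st,ce=cv2.connectedComponentsWithStats(m)
    for i in range(1,nb):
        if st[i,4]>40: print(st[i],ce[i])
    # per-row centre of the bottle's silhouette
E
python3 fit.py; python3 v.py pics/l6.png
```

```text
[497  55   5  12  41] [498.93  60.59]
[130 138  27  39 710] [141.68 159.96]
[140 195  25  16 235] [152.74 203.88]
[301 219  19  14 162] [310.62 225.56]
[ 313  284   24  100 2029] [325.28 335.41]
[ 341  287   24   97 2012] [351.33 336.79]
[ 365  290   28   94 1983] [377.62 337.98]
[ 389  292   34   92 1952] [404.27 339.31]
11.05 [ 710.91 -232.3   180.14] [-0.02 -0.61 -0.47] [ 0.1  -0.18  0.  ] [-0.42  0.8   0.84 -0.    1.48 -1.47]
```

View pics/l6.png

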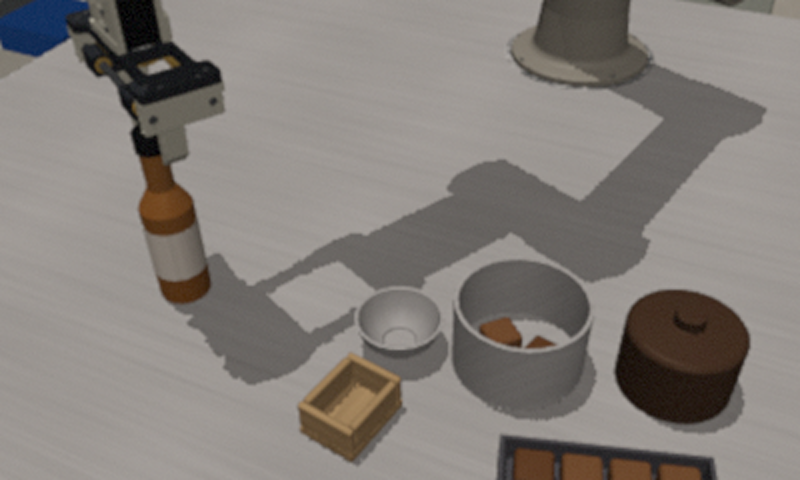

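The bottle stands on its own, cap just ahead of the jaws. I'll fit its standing position from the scene picture.

```bash
cat > fit.py <<'E'
from h import *
from scipy.optimize import least_squares
PROF=[(28,0,115),(28,115,115.1),(14,138,180)]
def model(n,x,y,shape):
    m=np.zeros(shape,np.uint8); a=np.linspace(0,2*np.pi,40)
    ring=lambda r,z:np.c_[x+r*np.cos(a),y+r*np.sin(a),0*a+z]
    for r0,z0,r1,z1 in((28,0,28,115),(28,115,14,138),(14,138,14,180)):
        p=proj(n,np.r_[ring(r0,z0),ring(r1,z1)]); cv2.fillConvexPoly(m,cv2.convexHull((p*16).astype(np.int32)),255,shift=4)
    return m
def fit(n,x0,y0,rows,bottom=True,im=None):
    im=capture(n) if im is None else im
    h=cv2.cvtColor(im,cv2.COLOR_RGB2HSV); om=cv2.inRange(h,(4,120,40),(18,255,255))
    K=2; big=lambda i:cv2.resize(i,None,fx=K,fy=K,interpolation=cv2.INTER_LINEAR)
    c=proj(n,[x0,y0,80])[0]; roi=np.zeros_like(om); u=int(c[0]); roi[:,max(0,u-45):u+45]=255; om&=roi
    def feats(m,rr):
        f=[]
        for r in rr:
            w=np.flatnonzero(m[r]); f.append((w[0]+w[-1])/2 if len(w) else np.nan)
        return np.array(f)
    rr=[r for r in rows if om[r].any()]
    fo=feats(om,rr); bo=np.flatnonzero(om[:rows[-1]+25].any(1))[-1]
    def res(p):
        m=model(n,p[0],p[1],om.shape); e=np.nan_to_num(feats(m,rr)-fo,nan=20)
        return np.r_[e,3*(np.flatnonzero(m.any(1))[-1]-bo)] if bottom else e
    s=least_squares(res,[x0,y0],diff_step=0.006,x_scale=[5,5]); best=s
    from scipy.optimize import minimize
    b=minimize(lambda p:(res(p)**2).sum(),s.x,method="Nelder-Mead",options=dict(initial_simplex=[s.x,s.x+[8,0],s.x+[0,8]],xatol=.1,fatol=.01))
    return b.x,b.fun,len(rr),bo
E
python3 - <<'E'
from fit import *
x,f,n,b=fit("scene",718,-237,list(range(146,175))+list(range(198,207)))
T=tool();print(x,f,n,b);print("in tool",np.linalg.inv(T)@np.r_[x,160,1])
E
```

```text
[ 715.54 -239.57] 158.5 38 210
in tool [20.34 -7.32 -3.95  1.  ]
```

```bash
python3 - <<'E'
from fit import *
im=capture("scene");h=cv2.cvtColor(im,cv2.COLOR_RGB2HSV); om=cv2.inRange(h,(4,120,40),(18,255,255))
om[:,:110]=0;om[:,185:]=0
m=model("scene",715.5,-239.6,om.shape)
for r in list(range(138,176,3))+list(range(194,213,2)):
    w=np.flatnonzero(om[r]);v=np.flatnonzero(m[r]); print(r,w[[0,-1]] if len(w) else'',v[[0,-1]] if len(v) else '')
E
```

```text
138 [130 139] [129 144]
141 [131 140] [130 145]
144 [132 144] [131 146]
147 [133 145] [131 146]
150 [134 145] [132 149]
153 [134 149] [132 152]
156 [133 152] [130 155]
159 [131 155] [129 156]
162 [130 155] [128 157]
165 [130 156] [129 157]
168 [131 156] [129 158]
171 [132 156] [130 159]
174 [133 152] [131 159]
194  [137 164]
196 [161 163] [137 164]
198 [157 163] [138 165]
200 [140 164] [138 165]
202 [140 164] [139 165]
204 [141 163] [139 164]
206 [142 162] [140 162]
208 [143 159] [142 160]
210 [145 156] [145 156]
212
```

Call:
carry_out(rows=[[3,-3,0,0],[5.3,-5.4,0,0],[5.3,-5.4,-8,0],[5.3,-5.4,-18,0],[5.3,-5.4,-28,0],[5.3,-5.4,-34,0],[5.3,-5.4,-36,0],[5.3,-5.4,-36,0]])

```text
time: 11.87
tool_pos: [715.7, -237.4, 142.8]
tcp_rot: [-1.592, 1.559, -0.543]
contact_force: [-0.7, 0.3, 0.3]
grip_width: 59.8
```

Call:
carry_out(rows=[[0,0,0,0],[0,0,0,0],[0,0,0,0],[0,0,0,0],[0,0,0,0],[0,0,0,0],[0,0,0,0],[0,0,0,0]], hand=0)

```text
time: 12.53
tool_pos: [715.9, -237.4, 143.2]
tcp_rot: [-1.581, 1.558, -0.532]
contact_force: [0.1, 0.2, 1.2]
grip_width: 31.9
```

The width of 31.9 mm means the pads are catching the cap's lower edge rather than the 28 mm neck. I'll regrip squarely on the cap.

Call:
carry_out(rows=[[0,0,0,0],[0,0,0,0],[0,0,0,0],[0,0,0,0],[0,0,0,0],[0,0,10,0],[0,0,20,0],[0,0,28,0],[0,0,29,0],[0,0,29,0]], hand=60)

```text
time: 13.37
tool_pos: [716.5, -237.7, 174.0]
tcp_rot: [-1.563, 1.555, -0.514]
contact_force: [0.0, -0.1, 0.0]
grip_width: 59.9
```

Call:
carry_out(rows=[[0,0,0,0],[0,0,0,0],[0,0,0,0],[0,0,0,0],[0,0,0,0],[0,0,0,0],[0,0,0,0],[0,0,0,0]], hand=0)

```text
time: 14.03
tool_pos: [716.4, -237.5, 173.6]
tcp_rot: [-1.556, 1.556, -0.507]
contact_force: [-0.2, 0.3, -1.3]
grip_width: 32.0
```

```bash
python3 - <<'E'
from fit import *
x,f,n,b=fit("scene",718,-237,list(range(158,172))+list(range(200,209)))
T=tool();print(x,f,n,b,T[:3,3]);print("in tool",np.linalg.inv(T)@np.r_[x,160,1]);print(get_obs()['joint_positions'])
E
```

```text
[ 713.83 -241.3 ] 6.75 23 210 [ 716.4  -237.56  173.58]
in tool [13.57  0.56 -4.53  1.  ]
[-0.42  0.82  0.82 -0.    1.48 -1.47]
```

Call:
carry_out(rows=[[0,0,10,0],[-10,7,20,-2],[-30,21,20,-5],[-55,38,20,-8],[-82,57,20,-11],[-109,76,20,-14],[-136,95,20,-17],[-160,115,20,-20],[-178,138,20,-23],[-188,165,20,-26],[-192,195,20,-29],[-192,227,20,-32],[-190,260,20,-35],[-188,293,20,-38],[-185,325,20,-41],[-182,355,20,-44],[-179,382,20,-46],[-177,402,20,-47],[-175,414,20,-47],[-175,419,20,-47]])

```text
time: 15.75
tool_pos: [541.7, 183.0, 194.0]
tcp_rot: [-1.499, 1.556, -1.268]
contact_force: [-0.1, -0.6, -2.4]
grip_width: 32.2
```

Call:
carry_out(rows=[[0,0,0,0],[0,0,0,0],[0,0,0,0]])

```text
time: 16.0
tool_pos: [541.8, 181.9, 194.2]
tcp_rot: [-1.511, 1.555, -1.28]
contact_force: [0.7, -0.5, -1.9]
grip_width: 32.3
```

```bash
python3 - <<'E'
from h import *
o=get_obs();T=tool();print(o['time'],o['joint_positions'],o['contact_force'],o['moment']);print(T)
a=capture("wrist");np.save("w3.npy",T);s=capture("scene");t=capture("top")
cv2.imwrite("pics/s7.png",s[...,::-1]);cv2.imwrite("pics/t7.png",t[...,::-1]);cv2.imwrite("pics/w7raw.png",a[...,::-1])
z=lambda i,x0,y0,w,h,W,H:cv2.resize(i[y0:y0+h,x0:x0+w],(W,H),interpolation=cv2.INTER_CUBIC)
L=z(s,250,60,200,200,400,400);Rr=z(t,90,140,170,170,400,400)
cv2.imwrite("pics/m7.png",np.hstack([L,Rr])[...,::-1])
E
```

```text
16.0 [ 0.2   0.45  1.44 -0.02  1.24 -0.03] [ 0.69 -0.5  -1.92] [ 0.05 -0.07 -0.03]
[[  0.    -0.23   0.97 541.77]
 [ -0.01   0.97   0.23 181.87]
 [ -1.    -0.02   0.   194.19]
 [  0.     0.     0.     1.  ]]
```

View pics/m7.png

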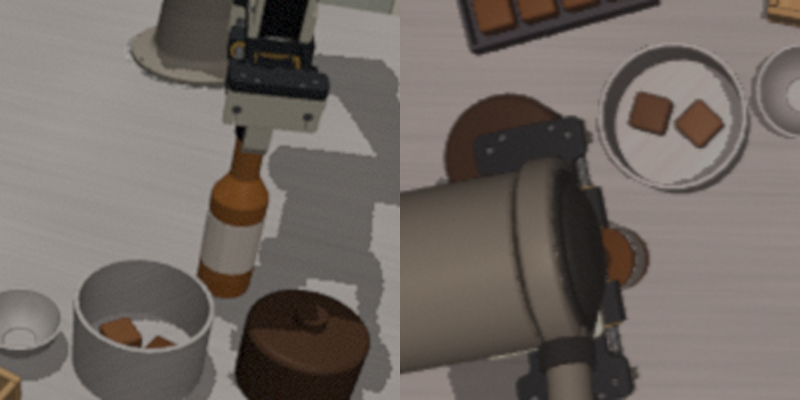

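```bash
python3 - <<'E'
from h import *
x,y,_=tool()[:3,3]
print(proj("scene",[[x,y,20],[x,y,170],[x,y,135]]))
im=cv2.imread("pics/s7.png");h=cv2.cvtColor(im,cv2.COLOR_BGR2HSV);om=cv2.inRange(h,(4,120,40),(18,255,255))
from fit import model
m=np.zeros(om.shape,np.uint8)
for r in list(range(134,162,3))+list(range(192,209,2)):
    w=np.flatnonzero(om[r,330:410])+330; print(r,w[[0,-1]] if len(w) else '',end=' ')
a=np.linspace(0,2*np.pi,60)
for z0 in(20,):
    ring=lambda r,z:np.c_[x+r*np.cos(a),y+r*np.sin(a),0*a+z]
    for r0,z1,r1,z2 in((28,20,28,135),(28,135,14,158),(14,158,14,200)):
        cv2.fillConvexPoly(m,cv2.convexHull(proj("scene",np.r_[ring(r0,z1),ring(r1,z2)]).round().astype(np.int32)),255)
print()
for r in list(range(134,162,3))+list(range(192,209,2)):
    w=np.flatnonzero(m[r]); print(r,w[[0,-1]] if len(w) else '',end=' ')
# predicted rims
s=np.array([2,2]);
for nm,c,r,z in(("pot",(664.4,128.6),65,80),("jar",(630.6,272.1),55,70)):
    p=proj("scene",np.c_[c[0]+r*np.cos(a),c[1]+r*np.sin(a),0*a+z]); print(nm,(p.min(0)-[250,60])*2,(p.max(0)-[250,60])*2)
    p=proj("top",np.c_[c[0]+r*np.cos(a),c[1]+r*np.sin(a),0*a+z]); print(nm,(p.min(0)-[90,140])*400/170,(p.max(0)-[90,140])*400/170)
E
```

```text
[[361.25 200.35]
 [373.35 141.19]
 [370.25 156.31]]
134 [368 369] 137 [367 380] 140 [367 379] 143 [366 379] 146 [365 378] 149 [361 379] 152 [358 381] 155 [356 382] 158 [356 383] 161 [356 383] 192 [350 351] 194 [350 353] 196 [349 375] 198 [350 374] 200 [352 374] 202 [354 373] 204 [355 372] 206 [356 395] 208 [360 399] 
134 [367 383] 137 [366 382] 140 [366 382] 143 [365 381] 146 [363 380] 149 [359 382] 152 [356 383] 155 [356 385] 158 [355 385] 161 [355 385] 192 [349 378] 194 [349 377] 196 [348 377] 198 [348 376] 200 [348 376] 202 [348 375] 204 [350 375] 206 [352 373] 208 [355 371] pot [ 72.51 252.24] [212.44 346.9 ]
pot [198.23  44.11] [347.84 192.69]
jar [241.06 285.87] [365.98 371.16]
jar [45.52 91.96] [171.69 217.57]
```

The bottle hangs upright, about 60 mm short of the nook, and the pot and jar rims in the top view match the predicted positions. I'll lower it and advance, watching force.

Call:
carry_out(rows=[[4,1,-8,0],[12,3,-14,0],[22,5,-18,0],[32,7.5,-19.5,0],[40,9.5,-19.5,0],[46,11,-19.5,0],[48.6,11.5,-19.5,0],[48.6,11.5,-19.5,0],[48.6,11.5,-19.5,0]])

```text
time: 16.9
tool_pos: [590.2, 193.4, 174.1]
tcp_rot: [-1.565, 1.556, -1.335]
contact_force: [0.4, 1.0, -1.9]
grip_width: 32.0
```

Call:
carry_out(rows=[[1,0.25,0,0],[2,0.5,0,0],[3,0.7,0,0],[4,0.95,0,0],[5,1.2,0,0],[5,1.2,0,0]])

```text
time: 17.4
tool_pos: [595.4, 194.6, 174.2]
tcp_rot: [-1.549, 1.556, -1.319]
contact_force: [0.4, 0.8, -2.7]
grip_width: 32.3
```

Call:
carry_out(rows=[[1,0.2,-0.3,0],[2,0.5,-0.3,0],[2,0.5,-0.3,0]])

```text
time: 17.65
tool_pos: [597.6, 195.2, 173.9]
tcp_rot: [-1.54, 1.556, -1.31]
contact_force: [0.7, 1.1, -2.1]
grip_width: 32.3
```

Call:
carry_out(rows=[[1,0.2,0,0],[2,0.5,0,0],[2,0.5,0,0]])

```text
time: 17.9
tool_pos: [599.7, 195.7, 173.8]
tcp_rot: [-1.529, 1.556, -1.299]
contact_force: [0.7, -0.2, -2.3]
grip_width: 32.3
```

Call:
carry_out(rows=[[1,0.2,0,0],[2,0.5,0,0],[2,0.5,0,0]])

```text
time: 18.15
tool_pos: [602.0, 196.3, 173.8]
tcp_rot: [-1.517, 1.556, -1.287]
contact_force: [0.9, -0.4, -1.9]
grip_width: 32.5
```

Call:
carry_out(rows=[[1,0.2,0,0],[2,0.5,0,0],[2,0.5,0,0]])

```text
time: 18.4
tool_pos: [604.0, 196.9, 173.8]
tcp_rot: [-1.525, 1.556, -1.295]
contact_force: [0.5, -0.1, -2.0]
grip_width: 32.5
```

Call:
carry_out(rows=[[0.5,0.1,0,0],[1,0.2,0,0],[1,0.2,0,0]])

```text
time: 18.65
tool_pos: [604.8, 197.1, 173.6]
tcp_rot: [-1.568, 1.556, -1.338]
contact_force: [-1.9, 0.7, -1.9]
grip_width: 32.5
```

Call:
carry_out(rows=[[0.5,0.1,0,0],[1,0.2,0,0],[1,0.2,0,0]])

```text
time: 18.9
tool_pos: [605.4, 197.4, 173.6]
tcp_rot: [-1.642, 1.556, -1.412]
contact_force: [-2.5, 0.6, -0.8]
grip_width: 32.0
```

```bash
python3 - <<'E'
from h import *
o=get_obs();print(o['contact_force'],o['moment'],o['tool_pos'])
s=capture("scene");t=capture("top");s0=cv2.imread("pics/s7.png")[...,::-1]
cv2.imwrite("pics/s8.png",s[...,::-1]);cv2.imwrite("pics/t8.png",t[...,::-1])
# vessel shift vs before (template match, scene: pot left wall / jar right part)
t0=cv2.imread("pics/t7.png")[...,::-1]
def sh(a,b,x,y,w,h):
    g=lambda i:np.float32(cv2.cvtColor(np.ascontiguousarray(i[y:y+h,x:x+w]),cv2.COLOR_RGB2GRAY)); return cv2.phaseCorrelate(g(a),g(b),cv2.createHanningWindow((w,h),cv2.CV_32F))
print("pot scene",sh(s0,s,280,205,45,60),"jar scene",sh(s0,s,385,205,60,60),"pot top",sh(t0,t,185,155,60,70))
om=cv2.inRange(cv2.cvtColor(s,cv2.COLOR_RGB2HSV),(4,120,40),(18,255,255))
x,y=o['tool_pos'][:2];from fit import model
m=model("scene",x,y,om.shape)
for r in range(135,190,4):
    w=np.flatnonzero(om[r,320:420])+320;v=np.flatnonzero(m[r]);print(r,w[[0,-1]] if len(w) else'',v[[0,-1]] if len(v) else'')
E
```

```text
[-2.54  0.63 -0.82] [ 0.1   0.58 -0.01] [605.43 197.41 173.59]
pot scene ((0.33764676921513015, -0.034969815359925605), 0.9789028722268563) jar scene ((0.004504178612098286, 0.033086996505101496), 0.9436737309561836) pot top ((0.004640421115983173, 0.031516451191258454), 0.9842373724336977)
135  
139  
143  
147  
151  
155  [366 381]
159 [367 367] [366 382]
163 [366 367] [365 381]
167 [365 371] [364 380]
171 [364 378] [363 380]
175 [362 377] [360 379]
179 [357 379] [356 380]
183 [354 381] [353 382]
187 [354 382] [352 384]
```

Contact is felt at about (605,197), and the vessels have not moved. I'll press in a little more.

Call:
carry_out(rows=[[0.5,0.1,0,0],[1,0.2,0,0],[1,0.2,0,0]])

```text
time: 19.25
tool_pos: [606.0, 197.7, 173.6]
tcp_rot: [-1.701, 1.556, -1.471]
contact_force: [-4.5, -0.2, 0.1]
grip_width: 32.1
```

Call:
carry_out(rows=[[0.5,0.1,0,0],[1,0.2,0,0],[1,0.2,0,0]])

```text
time: 19.5
tool_pos: [606.7, 197.9, 173.7]
tcp_rot: [-1.768, 1.557, -1.538]
contact_force: [-5.1, -0.0, 2.0]
grip_width: 32.3
```

```bash
cat > chk.py <<'E'
from h import *
o=get_obs();print(o['time'],o['contact_force'],o['moment'],o['tool_pos'],o['tcp_rot'])
s=capture("scene");t=capture("top");s0=cv2.imread("pics/s7.png")[...,::-1];t0=cv2.imread("pics/t7.png")[...,::-1]
def sh(a,b,x,y,w,h):
    g=lambda i:np.float32(cv2.cvtColor(np.ascontiguousarray(i[y:y+h,x:x+w]),cv2.COLOR_RGB2GRAY)); return np.array(cv2.phaseCorrelate(g(a),g(b),cv2.createHanningWindow((w,h),cv2.CV_32F))[0])
print("pot scene",sh(s0,s,285,225,40,40),"jar scene",sh(s0,s,385,215,60,50),"pot top",sh(t0,t,185,155,60,60))
E
python3 chk.py
```

```text
19.5 [-5.08 -0.01  2.01] [ 0.05  1.29 -0.09] [606.69 197.92 173.7 ] [-1.77  1.56 -1.54]
pot scene [0.05 0.08] jar scene [-0.13  0.42] pot top [ 0.   -0.04]
```

Force along the push is 5 N with only a small sideways part, so both vessels are being touched. I'll release, rise clear and look.

Call:
carry_out(rows=[[0,0,0,0],[0,0,0,0],[0,0,0,0],[0,0,0,0],[0,0,0,0],[0,0,0,0],[0,0,0,0]], hand=62)

```text
time: 20.18
tool_pos: [606.9, 197.9, 173.8]
tcp_rot: [-1.724, 1.556, -1.494]
contact_force: [1.3, -0.4, 0.9]
grip_width: 62.1
```

Call:
carry_out(rows=[[0,0,10,0],[0,0,25,0],[0,0,45,0],[0,0,65,0],[0,0,80,0],[-30,-25,90,0],[-60,-60,90,0],[-90,-95,90,0],[-120,-130,90,0],[-140,-165,90,0],[-150,-200,90,0],[-160,-235,90,0],[-165,-270,90,0],[-165,-300,90,0],[-165,-300,90,0]])

```text
time: 21.43
tool_pos: [441.8, -106.8, 264.9]
tcp_rot: [-1.632, 1.553, -1.407]
contact_force: [0.1, -0.3, 0.5]
grip_width: 62.0
```

```bash
python3 chk.py; python3 - <<'E'
from h import *
s=capture("scene");t=capture("top")
cv2.imwrite("pics/s9.png",s[...,::-1]);cv2.imwrite("pics/t9.png",t[...,::-1])
z=lambda i,x0,y0,w,h,W,H:cv2.resize(i[y0:y0+h,x0:x0+w],(W,H),interpolation=cv2.INTER_CUBIC)
cv2.imwrite("pics/m9.png",np.hstack([z(s,270,110,180,180,400,400),z(t,100,140,150,150,400,400)])[...,::-1])
E
```

```text
21.4333 [ 0.13 -0.32  0.47] [ 0.01 -0.15 -0.02] [ 441.84 -106.79  264.86] [-1.63  1.55 -1.41]
pot scene [-0.01  0.24] jar scene [-0.19  0.1 ] pot top [ 0.05 -0.05]
```

View pics/m9.png

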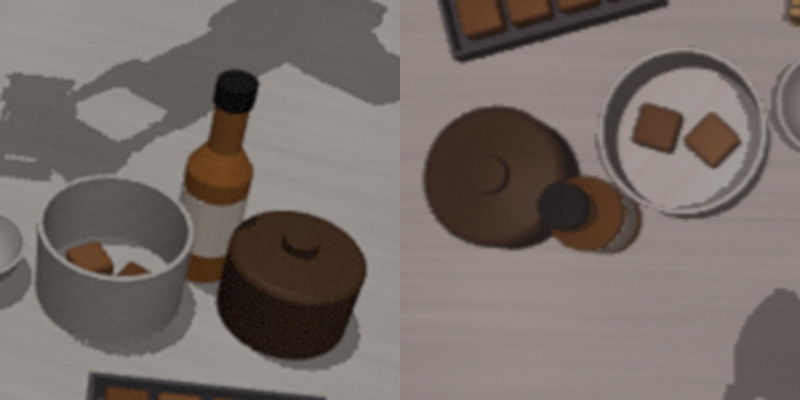

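The picture shows the bottle standing in the nook between the pot and jar, cap at (236,90) in the left panel and (563,205) in the right. My viewing allowance is used up, so I'll check the fit numerically with circle fits in each camera.

```bash
cat > circ.py <<'E'
from h import *
from scipy.ndimage import map_coordinates, gaussian_filter
from scipy.optimize import minimize
def circ(n,im,x,y,r,z,sgn=0,a0=0,a1=360,span=6):
    """centre of circle radius r height z maximising radial contrast; sgn +1: brighter outside"""
    g=gaussian_filter(np.float32(cv2.cvtColor(im,cv2.COLOR_RGB2GRAY)),.6); a=np.radians(np.arange(a0,a1,3))
    P=lambda c,rr:proj(n,np.c_[c[0]+rr*np.cos(a),c[1]+rr*np.sin(a),0*a+z])
    S=lambda c,rr:map_coordinates(g,P(c,rr).T[::-1],order=1)
    def f(c):
        d=S(c,r+1.5)-S(c,r-1.5); return -(sgn*np.clip(sgn*d,-10,60)).mean()*sgn if sgn else -np.abs(d).mean()
    G=[(f((x+i,y+j)),x+i,y+j) for i in np.arange(-span,span+.1,1.5) for j in np.arange(-span,span+.1,1.5)]
    b=min(G); m=minimize(f,b[1:],method="Nelder-Mead",options=dict(initial_simplex=[b[1:],(b[1]+1,b[2]),(b[1],b[2]+1)],xatol=.05))
    return m.x,-m.fun
E
python3 - <<'E'
from circ import *
t=cv2.imread("pics/t9.png")[...,::-1].copy();s=cv2.imread("pics/s9.png")[...,::-1].copy()
w=lambda u,v,z:ray("top",[((u-400)*.375+100,v*.375+140)],z)[0][:2]
print("cap",w(563,205,202),"shoulder",w(597,213,115))
for n,im in(("top",t),("scene",s)):
    res={}
    for k,x,y,r,z,sg in(("pot",664,129,65,80,0),("potbot",664,129,65,0,0),("jar",631,272,55,70,0),("jarbot",631,272,55,0,0),("cap",604,197,16.5,202,1),("shoulder",604,197,28,115,0)):
        c,v=circ(n,im,x,y,r,z,sg,span=9); res[k]=c; print(n,k,c,round(v,1))
    d=lambda a,b:np.linalg.norm(res[a]-res[b])
    print("pot-jar",d("pot","jar"),"cap-pot",d("cap","pot"),"cap-jar",d("cap","jar"),"sh-pot",d("shoulder","pot"),"sh-jar",d("shoulder","jar"))
E
```

```text
cap [601.18 194.15] shoulder [600.58 185.97]
top pot [664.19 125.92] 28.9
top potbot [667.15 127.96] 24.7
top jar [630.25 273.83] 35.5
top jarbot [630.91 276.39] 20.6
top cap [600.88 194.19] 9.9
top shoulder [600.84 194.29] 20.1
pot-jar 151.75066056938581 cap-pot 93.1085802476988 cap-jar 84.88485046646352 sh-pot 93.20830710300034 sh-jar 84.80693276837583
scene pot [664.65 134.04] 19.3Traceback (most recent call last):
  File "<stdin>", line 8, in <module>
  File "circ.py", line 11, in circ
    G=[(f((x+i,y+j)),x+i,y+j) for i in np.arange(-span,span+.1,1.5) for j in np.arange(-span,span+.1,1.5)]
        ~^^^^^^^^^^^
  File "circ.py", line 10, in f
    d=S(c,r+1.5)-S(c,r-1.5); return -(sgn*np.clip(sgn*d,-10,60)).mean()*sgn if sgn else -np.abs(d).mean()
                 ~^^^^^^^^^
  File "circ.py", line 8, in <lambda>
    S=lambda c,rr:map_coordinates(g,P(c,rr).T[::-1],order=1)
                                    ~^^^^^^
  File "circ.py", line 7, in <lambda>
    P=lambda c,rr:proj(n,np.c_[c[0]+rr*np.cos(a),c[1]+rr*np.sin(a),0*a+z])
                  ~~~~^^^^^^^^^^^^^^^^^^^^^^^^^^^^^^^^^^^^^^^^^^^^^^^^^^^^
  File "h.py", line 14, in proj
    K,P=campose(n,T); X=np.atleast_2d(X); c=(X-P[:3,3])@P[:3,:3]; q=c@K.T; return q[:,:2]/q[:,2:]
        ~~~~~~~^^^^^
  File "h.py", line 8, in campose
    c=camera_info(n); return c['camera_matrix'], (T@c['mount'] if n=='wrist' else c['pose'])
ValueError: time passes only in moves, steps and waits
```

```bash
sed -i 's/c=camera_info(n); return/c=CI(n); return/; s/^def campose/import functools\nCI=functools.lru_cache(None)(camera_info)\ndef campose/' h.py
python3 - <<'E'
from circ import *
for n,f,S in(("top","t9",((550,28),)),("scene","s9",((1223,272),))):
    im=cv2.imread(f"pics/{f}.png")[...,::-1].copy(); cam=S[0]; R={}
    for k,x,y,r,z,sg,side in(("pot",664,129,65,80,0,0),("pot_far",664,129,65,80,0,1),("pot_in",664,129,63,80,0,0),("jar_far",631,272,55,70,1,1),("jar_near",631,272,55,0,1,-1),("knob",631,272,14,90,0,0),("cap",602,196,16.5,202,1,0),("shoulder",602,196,28,115,0,0)):
        b=np.degrees(np.arctan2(y-cam[1],x-cam[0]))+(180 if side<0 else 0); a=(0,360) if not side else (b-80,b+80)
        c,v=circ(n,im,x,y,r,z,sg,*a,span=9); R[k]=c; print(n,k,c,round(v,1))
    d=lambda a,b:round(np.linalg.norm(R[a]-R[b]),1)
    for q in("cap","shoulder"): print(q,[(k,d(q,k)) for k in R])
E
```

```text
top pot [664.19 125.92] 28.9
top pot_far [663.32 127.58] 33.8
top pot_in [665.88 128.88] 32.5
top jar_far [630.34 273.97] 50.4
top jar_near [630.93 276.36] 35.9
top knob [629.53 270.91] 5.8
top cap [600.88 194.18] 9.9
top shoulder [600.83 194.3 ] 20.1
cap [('pot', np.float64(93.1)), ('pot_far', np.float64(91.3)), ('pot_in', np.float64(92.1)), ('jar_far', np.float64(85.0)), ('jar_near', np.float64(87.5)), ('knob', np.float64(81.9)), ('cap', np.float64(0.0)), ('shoulder', np.float64(0.1))]
shoulder [('pot', np.float64(93.2)), ('pot_far', np.float64(91.4)), ('pot_in', np.float64(92.3)), ('jar_far', np.float64(85.0)), ('jar_near', np.float64(87.4)), ('knob', np.float64(81.8)), ('cap', np.float64(0.1)), ('shoulder', np.float64(0.0))]
scene pot [664.65 134.04] 19.3
scene pot_far [675.44 134.4 ] 23.6
scene pot_in [673.35 132.09] 26.6
scene jar_far [633.62 276.18] 48.0
scene jar_near [629.84 275.66] 48.8
scene knob [633.43 277.48] 5.2
scene cap [606.38 197.98] 29.8
scene shoulder [602.66 197.16] 22.3
cap [('pot', np.float64(86.5)), ('pot_far', np.float64(93.9)), ('pot_in', np.float64(94.0)), ('jar_far', np.float64(82.8)), ('jar_near', np.float64(81.1)), ('knob', np.float64(84.0)), ('cap', np.float64(0.0)), ('shoulder', np.float64(3.8))]
shoulder [('pot', np.float64(88.5)), ('pot_far', np.float64(96.1)), ('pot_in', np.float64(96.1)), ('jar_far', np.float64(84.9)), ('jar_near', np.float64(83.1)), ('knob', np.float64(86.0)), ('cap', np.float64(3.8)), ('shoulder', np.float64(0.0))]
```

```bash
python3 - <<'E'
from circ import *
for f,x,y,dz in(("s7",541.8,181.9,20.5),("s8",605.4,197.4,0),("s9",606.7,197.9,0)):
    im=cv2.imread(f"pics/{f}.png")[...,::-1].copy()
    # shoulder/label edge ring and body-top ring, camera-facing half (camera side azimuth about 5 deg)
    out=[circ("scene",im,x-3,y-1,28,z+dz,0,-75,85,span=7)[0]-[x,y] for z in(104,115)]
    om=cv2.inRange(cv2.cvtColor(im,cv2.COLOR_RGB2HSV),(4,120,40),(18,255,255)); p=proj("scene",[x,y,118+dz])[0]
    o=om[int(p[1])-6:int(p[1])+14,int(p[0])-25:int(p[0])+25]; 
    w=[np.flatnonzero(q) for q in o]; mid=np.mean([(q[0]+q[-1])/2 for q in w if len(q)>15])
    ends=np.flatnonzero(o.sum(1)/255>15)
    print(f,np.array(out).ravel(),mid+int(p[0])-25-p[0], ends[[0,-1]]+int(p[1])-6-p[1])
E
```

```text
s7 [10.61  0.99  0.49 -0.69] -1.204194684251604 [-6.84 12.16]
s8 [ 7.48  0.97 -1.03 -0.32] -0.9809092395204857 [-6.12 12.88]
s9 [ 4.19  0.65 -4.23 -0.22] -0.7733792253002889 [-6.6 12.4]
```

Comparing pictures, the bottle settled back about 2 mm after release: it had tipped slightly during the push and then righted itself. By the top camera the jar gap is borderline. I'll regrip, lift it just off the table and seat it again with less force and a slight bias towards the jar.

Call:
carry_out(rows=[[4,40,5,0],[12,80,5,0],[28,118,5,0],[48,154,5,0],[70,188,5,0],[95,220,5,0],[120,250,5,0],[143,278,5,0],[156,298,5,0],[161,305,5,0],[161.2,305.2,0,0],[161.2,305.2,-25,0],[161.2,305.2,-50,0],[161.2,305.2,-72,0],[161.2,305.2,-85,0],[161.2,305.2,-91,0],[161.2,305.2,-91,0],[161.2,305.2,-91,0]])

```text
time: 23.13
tool_pos: [603.1, 203.4, 174.0]
tcp_rot: [-1.639, 1.557, -1.409]
contact_force: [0.1, -0.1, -0.4]
grip_width: 61.9
```

Call:
carry_out(rows=[[0,0,0,0],[0,0,0,0],[0,0,0,0],[0,0,0,0],[0,0,0,0],[0,0,0,0],[0,0,0,0],[0,0,0,0]], hand=0)

```text
time: 23.8
tool_pos: [603.1, 203.5, 174.4]
tcp_rot: [-1.621, 1.557, -1.391]
contact_force: [-1.3, 0.5, 3.6]
grip_width: 32.5
```

Call:
carry_out(rows=[[0,0,0.8,0],[0,0,1.2,0],[0,0,1.2,0],[0,0,1.2,0]])

```text
time: 24.13
tool_pos: [602.9, 203.4, 175.0]
tcp_rot: [-1.684, 1.557, -1.454]
contact_force: [-0.4, 0.1, -1.5]
grip_width: 31.9
```

Call:
carry_out(rows=[[0.3,0.9,0,0],[0.3,0.9,0,0],[0.3,0.9,0,0]])

```text
time: 24.38
tool_pos: [603.2, 204.3, 174.8]
tcp_rot: [-1.703, 1.557, -1.473]
contact_force: [-0.7, 0.6, -2.3]
grip_width: 32.6
```

Call:
carry_out(rows=[[0.5,0.1,0,0],[1,0.2,0,0],[1,0.2,0,0]])

```text
time: 24.63
tool_pos: [604.3, 204.5, 174.8]
tcp_rot: [-1.706, 1.556, -1.476]
contact_force: [0.3, -0.6, -2.4]
grip_width: 32.1
```

Call:
carry_out(rows=[[0.4,0.1,0,0],[0.7,0.2,0,0],[0.7,0.2,0,0]])

```text
time: 24.88
tool_pos: [604.9, 204.6, 174.7]
tcp_rot: [-1.727, 1.556, -1.497]
contact_force: [-0.8, -1.0, -2.7]
grip_width: 32.3
```

Call:
carry_out(rows=[[0.4,0.1,0,0],[0.7,0.1,0,0],[0.7,0.1,0,0]])

```text
time: 25.13
tool_pos: [605.3, 204.7, 174.7]
tcp_rot: [-1.781, 1.556, -1.551]
contact_force: [-2.6, -1.0, -1.4]
grip_width: 32.2
```

Call:
carry_out(rows=[[0.3,0,0,0],[0.5,0,0,0],[0.5,0,0,0]])

```text
time: 25.38
tool_pos: [605.6, 204.6, 174.7]
tcp_rot: [-1.825, 1.556, -1.595]
contact_force: [-3.7, -0.9, -1.4]
grip_width: 32.2
```

The push force is now balanced (sideways part about 0), so both walls are touching. I'll relax slightly, set it down and release.

Call:
carry_out(rows=[[-0.3,0,-0.3,0],[-0.4,0,-0.8,0],[-0.4,0,-1,0],[-0.4,0,-1,0]])

```text
time: 25.72
tool_pos: [605.4, 204.7, 174.5]
tcp_rot: [-1.748, 1.556, -1.518]
contact_force: [-2.7, -1.0, 5.8]
grip_width: 32.0
```

Call:
carry_out(rows=[[0,0,0,0],[0,0,0,0],[0,0,0,0],[0,0,0,0],[0,0,0,0],[0,0,0,0],[0,0,0,0],[0,0,0,0]], hand=62)

```text
time: 26.38
tool_pos: [605.4, 204.7, 174.4]
tcp_rot: [-1.751, 1.556, -1.521]
contact_force: [0.8, 0.8, -0.5]
grip_width: 62.0
```

Call:
carry_out(rows=[[0,0,10,0],[0,0,25,0],[0,0,45,0],[0,0,65,0],[0,0,80,0],[-30,-25,90,0],[-60,-60,90,0],[-90,-95,90,0],[-120,-130,90,0],[-140,-165,90,0],[-150,-200,90,0],[-160,-235,90,0],[-165,-270,90,0],[-165,-300,90,0],[-165,-300,90,0],[-165,-300,90,0],[-165,-300,90,0]])

```text
time: 27.8
tool_pos: [440.5, -95.0, 264.9]
tcp_rot: [-1.702, 1.556, -1.473]
contact_force: [-0.5, 0.1, 0.1]
grip_width: 62.1
```

```bash
python3 chk.py; python3 - <<'E'
from circ import *
s=capture("scene");t=capture("top")
cv2.imwrite("pics/s10.png",s[...,::-1]);cv2.imwrite("pics/t10.png",t[...,::-1])
R={}
for n,im in(("top",t),("scene",s)):
  for k,x,y,r,z,sg in(("pot_in",664,129,63,80,0),("jar",631,274,55,70,0),("cap",602,196,16.5,202,1),("shoulder",602,196,28,115,0)):
    R[k]=circ(n,im,x,y,r,z,sg,span=9)[0]; print(n,k,R[k])
  print([(k,np.linalg.norm(R["shoulder"]-R[k]).round(1)) for k in R])
x,y=606.7,197.9
print(np.array([circ("scene",s,x-3,y-1,28,z,0,-75,85,span=7)[0]-[x,y] for z in(104,115)]))
E
```

```text
27.8 [-0.47  0.07  0.11] [-0.03 -0.11  0.  ] [440.52 -94.96 264.89] [-1.7   1.56 -1.47]
pot scene [ 0.08 -0.06] jar scene [-0.3  -0.07] pot top [-0.01 -0.03]
top pot_in [665.88 128.88]
top jar [630.25 273.83]
top cap [602.66 194.72]
top shoulder [602.33 194.73]
[('pot_in', np.float64(91.5)), ('jar', np.float64(83.9)), ('cap', np.float64(0.3)), ('shoulder', np.float64(0.0))]
scene pot_in [673.41 132.11]
scene jar [633.49 275.89]
scene cap [608.14 198.71]
scene shoulder [604.44 197.69]
[('pot_in', np.float64(95.2)), ('jar', np.float64(83.4)), ('cap', np.float64(3.8)), ('shoulder', np.float64(0.0))]
[[ 5.77  1.52]
 [-2.16 -0.26]]
```

The bottle moved about 1.7 mm deeper and the vessels have not moved. In the top view the distances are jar 83.9 mm (limit 85.5) and pot 91.5 mm (limit 95.5), with tilt near 0. I'm handing it in.

```bash
python3 -c "
from plant import *
print(close_job(), get_obs()['time'])"
```

```text
the job is handed in; nothing more can be done
the job is handed in; nothing more can be done
```

The bottle is standing upright in the nook between the jar and the pot, and the job is handed in (last clock reading 27.8 s). No verdict is reported, so this rests on my own checks.

**What I did:**
- **First lift:** gripping the neck held the bottle rigidly level, so I put it back down.
- **Standing it up:** I gripped only the tip of the cap so it would swing when lifted, pressed the foot on the table and walked it upright.
- **Placing it:** I regripped the cap and carried it round to the robot's side of the nook, then pushed in until I felt contact. After release it had settled back about 2 mm, so I regripped and seated it again. That time the push force was balanced, about 3.4 N forward and almost nothing sideways, which points to both walls touching.

**Last checks:**

| | Top camera | Scene camera | Limit |
|---|---|---|---|
| Bottle to jar (centres) | 83.9 mm | 83.4 mm | 85.5 mm |
| Bottle to pot (centres) | 91.5 mm | 95.2 mm | 95.5 mm |
| Bottle tilt | about 0.004 rad | about 0.04 rad | 0.05 rad |

- **Vessels:** the pot moved less than about 0.1 px and the jar about 0.3 px (roughly half a millimetre) compared with a picture taken just before the push. The jar was checked in the scene view only.
- **Robot:** it stood clear of everything, gripper open.
- **Bowl and mould:** nothing came near them, but I did not measure them at the end.

**Where the checks disagreed:** the two cameras differ by 2 to 5 mm from each other and from the arm. The scene camera's pot distance and tilt are close to their limits. I trusted the top view and the contact forces, because the scene camera measures poorly along its viewing direction. The 91.5 mm top-view pot distance is below the 93 mm possible at contact, so that view is off by at least 1.5 mm too.

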